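Stow the forming rolls and lock the tooling drawer

ROBOT

A 7-joint arm with a two-finger parallel gripper is mounted at the origin on the work surface. World frame = base frame: x ahead of the robot, y to its left, z up, the work surface at z = 0. Lengths are in m, angles in rad, forces in N, time in s.
With the tool pointing down it reaches from about 0.4 to 0.85 m from the base axis. Payload 4.5 kg.
Tool frame: the origin (TCP) lies between the finger pads; the fingertips stand 17 mm ahead of it and the grasp point (between the pads) lies 2 mm behind it; z points along the fingers, y is the line along which they close (so a half turn about z gives the same grasp; the last joint's range is limited). The gripper opens to 85 mm and grips with 20 to 120 N. Pads are 22 mm wide; open, the fingers measure 114 mm over their backs; the gripper's body (76 mm by 85 mm) begins 54 mm behind the grasp point. The pads swing forward as they close: fully open they stand 13 mm farther back than shut.
Start: joints at [-1.304, 0.689, -0.195, 1.565, 0.157, 0.902, -0.215], TCP at [0.144, 0.608, 0.248] pointing down, gripper open.
Joint ranges: [-3.01, 3.01], [-0.46, 2.08], [-1.47, 1.51], [0.13, 2.56], [-1, 4.14], [0.04, 2.09], [-2.66, 2.66]. Speed limits (rad/s): [2.57, 2.57, 3.14, 3.14, 3.14, 3.14, 3.14].

INTERFACE

Orientations are given as a 3x3 rotation matrix whose columns are the frame's x, y, z axes.
In Python, from rig import * gives the robot as it stands. The module is installed in compiled form; this text tells all that it offers.
- The arm moves only by the tool apply_moves, never from a script. Its argument "increments" is a list of rows, each a list of 5 numbers: the shift along the tool's x, y, z in m, then the turn about the tool's z in degrees, then the finger opening in m, from 0 to 0.0854. In form: [[tx, ty, tz, yaw, grip], ...]. A call has 1 to 20 rows; each row is the pose to reach, as a shift and turn from the pose commanded when the call began, along the tool's axes at that moment; what a row does not reach only later rows make up. A row lasts 1/10 s, in which the tool goes at most 50 mm and 8.59 degrees, less where a joint would pass 70% of its speed; a pose out of reach is approached as far as the arm can. A call with a gripper value outside its range is refused whole. The fingers move at their own pace and stop on an object; "force" is the grip in N (left out, the last holds). Time passes only in rows, so rows that repeat a pose let the fingers close. It gives the time, the measured TCP pose, the force, the opening and the grip force at its end, in the units of the state.
- sense(): the state, without advancing time (a new reading comes with each control period).
- read_camera(name): name is "side" or "top"; returns the picture (384x512x3 uint8, red, green, blue); there is no depth.
- camera_params(name): a dict with "fx", "fy", "cx", "cy" (pixels), "k1" (the pictures are not rectified: a ray, as slopes to the right and down, at radius r is drawn at 1 + k1 r^2 times it, then the intrinsics apply), "rvec" (rotation vector, rad) and "tvec" (3), from world to camera coordinates, as OpenCV has them. Camera axes: x right, y down, z forward; pixel columns grow to the right and rows downward; lengths in m; the calibration is good to about 2 mm. A picture is of the moment at which its call begins. camera_params takes no time and is no camera call.
- finish_job(): hands the job in; it is judged then, once.
Trained networks look in the newest picture that a camera, given by its name, has taken for a name from the list of things; names that differ only in an ending like _2 or _b are one class to them, and where a whole thing is asked for, a point or a joint stands for the part that bears it (a point fixed in the world has none). Each returns a list of dicts, best first, with "conf" (0 to 1); they miss things now and then, are a little off and sometimes report something else, mostly with a low value. They report only what shows in the picture. A call takes as long as a camera call. They do not tell look-alikes from the thing itself.
- outline_of(query, camera): "pixels" (384x512 bool, what is visible of it) and "box" ([centre column, centre row, width, height] in pixels, round what is visible of it).
The state is a dict: "time": time; "joint_positions": joint angles; "joint_velocities": joint speeds; "tau": joint torques, N m; "position": TCP position; "orientation": TCP orientation; "contact_force": force on the tool from outside, world axes, zero at the start; "wrist_torque": the same for the moment, N m; "opening": finger opening in m; "gripper_force": force on a finger pad.
Only numpy, scipy, OpenCV 4.12 (cv2) and the standard library are available. Lean on these libraries where they do the work, as an engineer would, in place of code of your own. Each camera call takes 0.05 s, during which the arm holds its last target. There are 200 camera calls.

TASK

Clear every forming roll off the bench into the open tooling drawer, one upright in each bay and set down rather than dropped, then push the drawer fully home without slamming it. Take the key from its stand, push it fully down into the lock on top of the cabinet, turn it clockwise to its stop, then draw it out and put it back fully down in its stand. Leave the oil can and the wrench alone.

Things in the scene. Friction and masses are not known exactly. Their poses are not given: they have to be found in the camera images.
- roll0: Steel forming roll standing on end: disc 56 mm in diameter and 30 mm high with a round hub 24 mm in diameter rising above it to 70 mm overall; about 0.6 kg. Origin: centre of its underside; z up along the hub. Two to four of the four identical rolls are present.
- roll1: Steel forming roll standing on end: disc 56 mm in diameter and 30 mm high with a round hub 24 mm in diameter rising above it to 70 mm overall; about 0.6 kg. Origin: centre of its underside; z up along the hub. Two to four of the four identical rolls are present.
- roll2: Steel forming roll standing on end: disc 56 mm in diameter and 30 mm high with a round hub 24 mm in diameter rising above it to 70 mm overall; about 0.6 kg. Origin: centre of its underside; z up along the hub. Two to four of the four identical rolls are present.
- roll3: Steel forming roll standing on end: disc 56 mm in diameter and 30 mm high with a round hub 24 mm in diameter rising above it to 70 mm overall; about 0.6 kg. Origin: centre of its underside; z up along the hub. Two to four of the four identical rolls are present.
- drawer (a joint): Slide of the grey cabinet's drawer in m: 0 = fully home, grows as it is open; stops at 0.18. The cabinet is fixed to the bench, 190 mm deep, 194 mm wide, top at 105 mm. Friction about 3 N; over the last 17 mm a ball detent resists with up to 10 N more, then snaps the drawer home; elsewhere it stays where it is left.
- tray (a point): Point at the middle of the drawer's floor, 12 mm above the bench, moving with the drawer. Its -x points the way the drawer opens, y across the drawer, z up. Inside, the drawer is 146 mm (x) by 136 mm (y); its side and back walls stand 28 mm above this floor; two crossed dividers, 4 mm thick and 18 mm high, make four bays.
- bay0 (a point): Centre of the floor of bay 0 of the drawer (back row, -y side), moving with the drawer; axes as tray. The bay is 71 mm (x) by 66 mm (y). The drawer front rises 90 mm above this floor, 35 mm in front of the front row; the cabinet's opening clears 83 mm above this floor.
- bay1 (a point): Centre of the floor of bay 1 of the drawer (back row, +y side), moving with the drawer; axes as tray. The bay is 71 mm (x) by 66 mm (y). The drawer front rises 90 mm above this floor, 35 mm in front of the front row; the cabinet's opening clears 83 mm above this floor.
- bay2 (a point): Centre of the floor of bay 2 of the drawer (front row, -y side), moving with the drawer; axes as tray. The bay is 71 mm (x) by 66 mm (y). The drawer front rises 90 mm above this floor, 35 mm in front of the front row; the cabinet's opening clears 83 mm above this floor.
- bay3 (a point): Centre of the floor of bay 3 of the drawer (front row, +y side), moving with the drawer; axes as tray. The bay is 71 mm (x) by 66 mm (y). The drawer front rises 90 mm above this floor, 35 mm in front of the front row; the cabinet's opening clears 83 mm above this floor.
- panel (a point): Centre of the outer face of the drawer front (186 mm wide, 96 mm high, top edge 102 mm above the bench), moving with the drawer; push here towards its +x to close. Axes as tray. At drawer 0 the drawer front rests against the cabinet.
- lock (a joint): Angle of the brass lock cylinder on the cabinet's top, in rad: 0 = unlocked (as at the start), grows as it is turned clockwise seen from above, stop at 1.05 = locked. Stiff: it stays where it is left.
- lock_mouth (a point): Centre of the lock's slot at the cylinder's flat top, 145 mm above the bench; the cylinder is 50 mm in diameter, 36 mm high. Slot 18.5 mm along this point's x by 12.5 mm along its y, 31 mm deep; the axes turn with the cylinder; z up.
- key: Key, 94 mm tall, upright: steel bit of 16 mm (x) by 10 mm (y), tapered at the tip, from 0 to 30 mm; round shoulder 28 mm in diameter from 30 to 36 mm, which stops it; stem to 48 mm; flat black grip 44 mm (x) by 14 mm (y) from 48 to 94 mm. Origin: centre of the bit's lower end; z up. A half turn about z makes no difference. 90 g.
- stand_mouth (a point): Centre of the slot at the top of the fixed aluminium key stand (56 x 50 mm, 42 mm high). Slot 22 mm along this point's x by 16 mm along its y, 34 mm deep; the key starts in it.
- can: Red oil can, 66 mm in diameter, 85 mm high, 0.3 kg; bystander. Origin: centre of its underside.
- wrench: Steel wrench lying on the bench beyond the cabinet; bystander. Origin near the middle of its underside, x along it.
Things that resemble listed ones, but are neither listed nor needed, are in the scene too. There is more than one size of the key; the job needs the middle-sized.

How it is judged:
By the outcome, as a careful person would: the job done as asked, in the order asked, and still so for the second after the job is handed in, with the robot touching nothing.
Of roll0, roll1, roll2, roll3 only 2 to 4 are there at a start; the rules pass over those that are not, and their reading is None.
At some moment in a run one of roll0, roll1, roll2, roll3 may be knocked a few centimetres aside while the robot is not near it.
It also fails if it takes over 210 s, if anything falls off the work surface, if the arm or the gripper's body presses on something with over 40 N, if the wrist force passes 120 N, or if a joint passes its speed limit or range.

## Working session

There is one attempt and no reset: what is moved stays moved. The work goes in short steps, Python scripts to look and compute and a tool call to move; the robot and the scene stay as the last step left them, time stands still between calls to the robot, and variables do not carry over. Pictures are saved under pics/ and viewed, at most 14 in all, crops included, and the job is handed in when it is done.

Besides the shell and the picture viewer there is one more tool, called after "Request:" as a command line: name --pt "numbers of a row" for each row, then --argument value for the rest. apply_moves: Moves the arm, as the interface text tells. Its arguments: {"type":"object","properties":{"increments":{"type":"array","items":{"type":"array","items":{"type":"number"}}},"force":{"type":"number"}},"required":["increments"]}

```bash
mkdir -p pics; python3 - <<'E'
from rig import *
import cv2,numpy as np
for c in("side","top"):
    im=read_camera(c); cv2.imwrite(f"pics/{c}0.png",im[:,:,::-1])
    p=camera_params(c); R=cv2.Rodrigues(np.array(p["rvec"]))[0]
    print(p, (-R.T@np.array(p["tvec"]).reshape(3)).round(3), R[2].round(3))
s=sense();print(s["position"],s["orientation"],s["time"],s["opening"])
E
```

```text
{'fx': 440.06214014087783, 'fy': 440.06214014087783, 'cx': 248.0975982621682, 'cy': 198.0404560898386, 'k1': 0.03391734212093143, 'rvec': array([ 0.68791372, -2.447933  ,  1.31618942]), 'tvec': array([0.55055184, 0.24622235, 1.01593699])} [0.076 0.891 0.772] [ 0.452 -0.705 -0.547]
{'fx': 387.27202151840083, 'fy': 387.27202151840083, 'cx': 249.36468829262657, 'cy': 194.68620009573397, 'k1': -0.11249812488399774, 'rvec': array([ 2.17413982, -2.16037349,  0.11692088]), 'tvec': array([0.04263779, 0.64612462, 1.37339997])} [0.496 0.048 1.434] [ 0.106 -0.001 -0.994]
[0.14411264 0.60758722 0.24754759] [[-9.73036279e-01  2.30651984e-01 -2.47727821e-04]
 [ 2.30652075e-01  9.73034886e-01 -1.65282896e-03]
 [-1.40180467e-04 -1.66540148e-03 -9.99998603e-01]] 0.1 0.0853034668935927
```

View pics/side0.png

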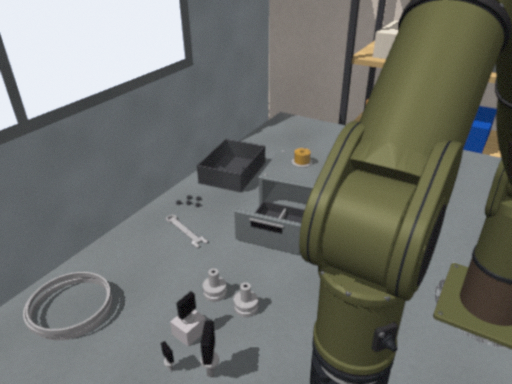

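View pics/top0.png

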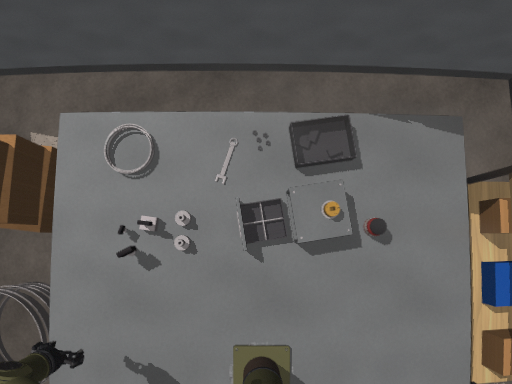

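The side view shows three upright keys: one in the aluminium stand at (186,305), a small one at (167,352) and a large one at (208,340). Two rolls stand at (214,285) and (245,300), the drawer front is at (275,232) and the lock at (302,156). The top view shows the stand key at (148,223), small key (121,230), large key (126,251), rolls (183,217) and (181,242), drawer (262,222), lock (333,209), can (376,227).

```bash
cat > h.py <<'E'
from rig import *
import cv2,numpy as np
P={}
for c in("side","top"):
    p=camera_params(c);R=cv2.Rodrigues(np.array(p["rvec"]))[0];t=np.array(p["tvec"]).reshape(3)
    P[c]=(p,R,t,-R.T@t)
def ray(c,u,v):
    p,R,t,C=P[c]; d=np.array([(u-p["cx"])/p["fx"],(v-p["cy"])/p["fy"]]); s=d.copy()
    for _ in range(20): s=d/(1+p["k1"]*(s@s))
    w=R.T@np.array([s[0],s[1],1.]);return C,w/np.linalg.norm(w)
def proj(c,X):
    p,R,t,C=P[c];q=R@np.asarray(X,float)+t;s=q[:2]/q[2];s=s*(1+p["k1"]*(s@s))
    return np.array([p["fx"]*s[0]+p["cx"],p["fy"]*s[1]+p["cy"]])
def atz(c,u,v,z):
    C,d=ray(c,u,v);return C+d*(z-C[2])/d[2]
def tri(a,b,ca="side",cb="top"):
    C1,d1=ray(ca,*a);C2,d2=ray(cb,*b)
    s=np.linalg.lstsq(np.stack([d1,-d2],1),C2-C1,rcond=None)[0]
    x,y=C1+s[0]*d1,C2+s[1]*d2;return (x+y)/2,np.linalg.norm(x-y)
E
python3 - <<'E'
from h import *
np.set_printoptions(suppress=True,precision=3)
D={}
for c in("side","top"):
    read_camera(c)
    for q in("roll0","key","lock","can","drawer","stand_mouth","panel"):
        for o in outline_of(q,c):
            if o["conf"]<.2: continue
            m=o["pixels"];y,x=np.nonzero(m);print(c,q,round(o["conf"],2),np.round(o["box"],1),len(x),round(x.mean(),1),round(y.mean(),1))
            D[f"{c}_{q}_{int(x.mean())}_{int(y.mean())}"]=m
np.savez_compressed("m0.npz",**D)
a=cv2.imread("pics/side0.png")[235:375,140:280];b=cv2.imread("pics/top0.png")[195:265,100:200]
cv2.imwrite("pics/crop1.png",np.hstack([cv2.resize(a,(560,560),interpolation=3)]))
t=cv2.imread("pics/top0.png")[165:265,100:360]
cv2.imwrite("pics/crop2.png",cv2.resize(t,(780,300),interpolation=3))
E
```

```text
side roll0 0.93 [246.1 301.6  24.5  37.9] 655 246.0 301.2
side roll0 0.63 [214.5 285.   29.4  34.7] 579 214.8 286.7
side key 0.79 [209.4 348.3  21.3  58.2] 760 208.0 348.0
side key 0.68 [187.5 310.4  17.2  31.1] 440 186.0 307.6
side key 0.61 [269.  228.4  74.7  55.2] 2584 270.7 226.2
side key 0.6 [165.6 354.9  14.1  27.3] 252 167.0 354.9
side lock 0.69 [302.8 157.   13.8  21. ] 257 302.5 156.4
side can 0.55 [216.4 285.2  26.   35.2] 566 214.6 287.0
side drawer 0.61 [270.9 226.8  68.3  53.9] 2625 270.6 226.6
side stand_mouth 0.72 [188.2 329.9  35.8  29. ] 651 188.1 328.3
side panel 0.75 [214.4 286.4  25.   34. ] 595 214.5 286.9
side panel 0.58 [270.9 227.5  65.9  55.8] 2636 270.9 226.6
top roll0 0.68 [260.3 222.8  52.6  50.1] 1869 260.9 220.5
top roll0 0.59 [180.6 219.1  13.7  17.2] 206 182.4 218.1
top roll0 0.55 [182.5 244.2  18.6  12.9] 196 181.5 242.8
top key 0.47 [123.7 230.9   6.8   7.4] 38 121.8 229.6
top lock 0.44 [331.8 209.1  20.7  16.7] 171 331.5 208.8
top can 0.73 [375.1 227.2  25.4  23.3] 367 374.2 226.6
top drawer 0.98 [260.1 222.4  45.6  52.9] 1866 260.8 220.9
top drawer 0.27 [180.9 216.8  15.9  11.7] 183 182.7 217.8
top stand_mouth 0.54 [150.6 223.7  20.9  21.8] 189 149.6 222.9
top stand_mouth 0.27 [181.9 217.3  15.8  14.3] 187 182.6 217.4
top panel 0.93 [261.3 224.2  48.8  50.3] 1816 260.4 221.2
```

View pics/crop1.png

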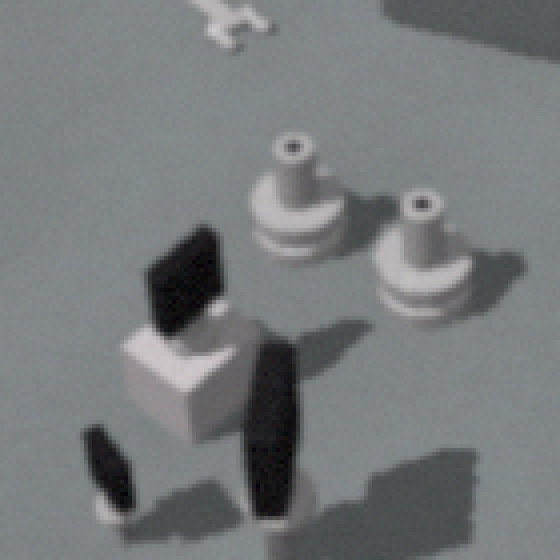

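View pics/crop2.png

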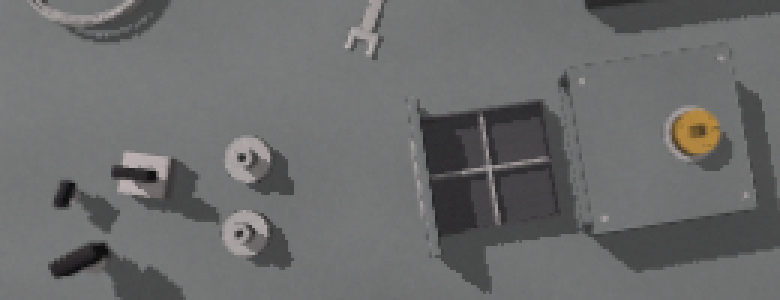

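The stand key at crop (185,280), side (186,305), is the middle size. The one at (167,352) is clearly smaller and the one at (208,340) larger, and neither is in a stand, so I take the stand key. Now the measurements.

```bash
cat >> h.py <<'E'
from scipy.optimize import minimize
def hull(c,pts,S=4,shape=(384,512)):
    q=np.array([proj(c,X) for X in pts]);h=cv2.convexHull(((q+0.5)*S).astype(np.float32))
    m=np.zeros((shape[0]*S,shape[1]*S),np.uint8);cv2.fillConvexPoly(m,h.astype(np.int32),1)
    return cv2.resize(m.astype(np.float32),shape[::-1],interpolation=cv2.INTER_AREA)
def box(x,y,z0,z1,yaw,lx,ly):
    c,s=np.cos(yaw),np.sin(yaw)
    return [(x+c*a*lx/2-s*b*ly/2,y+s*a*lx/2+c*b*ly/2,z) for a in(-1,1) for b in(-1,1) for z in(z0,z1)]
def cyl(x,y,z0,z1,r): 
    return [(x+r*np.cos(a),y+r*np.sin(a),z) for a in np.arange(0,6.28,.2) for z in(z0,z1)]
def cost(model,masks):
    e=0
    for c,m in masks.items():
        h=hull(c,model);e+=1-np.minimum(h,m).sum()/np.maximum(h,m).sum()
    return e
def fit(f,x0,masks,step):
    x0=np.array(x0,float);best=None
    for k in(1,.4):
        sim=np.vstack([x0]+[x0+k*np.eye(len(x0))[i]*step[i] for i in range(len(x0))])
        r=minimize(lambda p:cost(f(p),masks),x0,method="Nelder-Mead",options=dict(initial_simplex=sim,maxfev=160,xatol=1e-4,fatol=1e-4));x0=r.x
    return r.x,r.fun
E
python3 - <<'E'
from h import *
np.set_printoptions(suppress=True,precision=4)
im={c:cv2.imread(f"pics/{c}0.png").astype(int) for c in("side","top")}
for n,a,b in(("rollA",(213.2,271.8),(181.7,217.7)),("rollB",(245.5,286),(181.7,243.)),("lock",(302.3,151),(332.3,208.7))): print(n,*tri(a,b))
def sub(c,cond,x0,y0,x1,y1):
    m=np.zeros((384,512),np.float32);m[y0:y1,x0:x1]=cond[y0:y1,x0:x1];return m
dark={c:im[c].max(2)<55 for c in im}
mk=dict(side=sub("side",dark["side"],173,288,200,322),top=sub("top",dark["top"],135,214,155,230))
print({c:m.sum() for c,m in mk.items()})
k0,_=tri((186,305),(147,223.5));print("key grip centre",k0,_)
for y0 in(1.2,1.57,1.9):
    print("key x y ztop yaw",*fit(lambda p:box(p[0],p[1],p[2]-.046,p[2],p[3],.044,.014),[*k0[:2],.1,y0],mk,[.01,.01,.01,.3]))
br={c:(im[c][:,:,2]-im[c][:,:,0])>60 for c in im}
mb=dict(side=sub("side",br["side"],285,140,320,172),top=sub("top",br["top"],318,195,347,222))
print({c:m.sum() for c,m in mb.items()})
l0,_=tri((302.3,154),(332.,209))
print("lock x y ztop h",*fit(lambda p:cyl(p[0],p[1],p[2]-p[3],p[2],.025),[*l0[:2],.145,.03],mb,[.01,.01,.01,.01]))
f=lambda x,y:(x/3+100-1/3,y/3+165-1/3)
C=np.array([atz("top",*f(*q),.105) for q in((565,72),(728,43),(757,207),(592,235))])
print(C,"edges",[np.linalg.norm(C[i]-C[i-1]).round(3) for i in range(4)])
for i in range(4): e=C[i]-C[i-1];print(np.degrees(np.arctan2(e[1],e[0])).round(1))
T=np.array([atz("top",*f(*q),.102) for q in((411,97),(437,257))]);print("front edge",T, np.linalg.norm(T[0]-T[1]))
E
```

```text
rollA [0.5612 0.2877 0.0645] 0.005367670998199393
rollB [0.4723 0.2863 0.0625] 0.006182471068660809
lock [ 0.5901 -0.2314  0.1431] 0.0031296166823123793
{'side': np.float32(313.0), 'top': np.float32(47.0)}
key grip centre [0.5405 0.4097 0.0772] 0.009080279452824443
key x y ztop yaw [0.539  0.4145 0.1058 1.4602] 0.5954755544662476
key x y ztop yaw [0.5386 0.414  0.1047 1.4778] 0.586051881313324
key x y ztop yaw [0.5391 0.4155 0.11   1.4538] 0.6105166673660278
{'side': np.float32(187.0), 'top': np.float32(167.0)}
lock x y ztop h [ 0.5917 -0.2325  0.1402  0.0275] 0.4127380847930908
[[ 0.6601 -0.0868  0.105 ]
 [ 0.6955 -0.2775  0.105 ]
 [ 0.5054 -0.3079  0.105 ]
 [ 0.4732 -0.1171  0.105 ]] edges [np.float64(0.189), np.float64(0.194), np.float64(0.192), np.float64(0.194)]
9.2
-79.5
-170.9
99.6
front edge [[0.6303 0.0907 0.102 ]
 [0.4474 0.0594 0.102 ]] 0.18553857268793467
```

```bash
python3 - <<'E'
from h import *
np.set_printoptions(suppress=True,precision=4)
g=lambda x,y:((x+.5)/3+99.5,(y+.5)/3+164.5)
s=lambda x,y:((x+.5)/4+139.5,(y+.5)/4+234.5)
for n,a,b in(("A",(293,147),(244,158)),("B",(422,204),(242,234))):
    print(n,atz("side",*s(*a),.07),atz("top",*g(*b),.07),tri(s(*a),g(*b)))
print("cross",atz("top",*g(489,169),.03)); 
for q in((485,112),(497,222),(431,177),(551,160)): print(q,atz("top",*g(*q),.03))
print("back wall corners",[atz("top",*g(*q),.04) for q in((543,102),(558,213))])
im=cv2.imread("pics/top0.png");a=im[194:224,316:348];b=cv2.imread("pics/side0.png")[136:176,280:330]
cv2.imwrite("pics/lock.png",np.hstack([cv2.resize(a,(384,360),interpolation=cv2.INTER_CUBIC),cv2.resize(b,(400,360),interpolation=cv2.INTER_CUBIC)]))
E
```

```text
A [0.5615 0.2927 0.07  ] [0.56   0.2878 0.07  ] (array([0.5618, 0.2894, 0.067 ]), np.float64(0.0038111262760475145))
B [0.4723 0.2934 0.07  ] [0.4709 0.2883 0.07  ] (array([0.4725, 0.2898, 0.0667]), np.float64(0.0037084860379554088))
cross [ 0.5507 -0.0021  0.03  ]
(485, 112) [0.6198 0.003  0.03  ]
(497, 222) [ 0.4871 -0.0119  0.03  ]
(431, 177) [0.5407 0.0679 0.03  ]
(551, 160) [ 0.562 -0.077  0.03 ]
back wall corners [array([ 0.6315, -0.0667,  0.04  ]), array([ 0.4982, -0.0845,  0.04  ])]
```

View pics/lock.png

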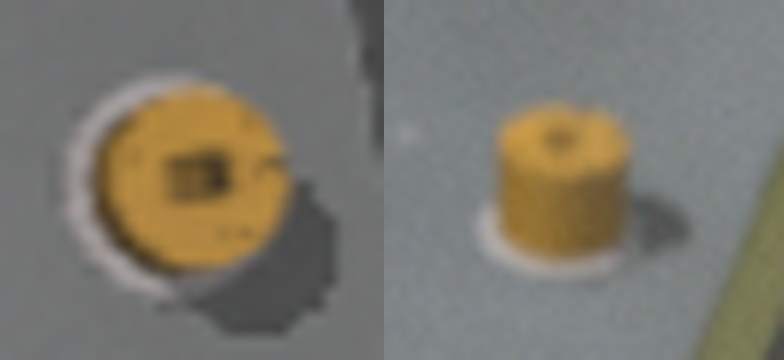

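The lock crop shows a dark slot at about (200,177), long axis nearly horizontal in the top view. That puts it along the tray's x axis (about 9.6° off world -y). The two views disagree by about 5 mm in y. The first grasp closes along y, so it will settle that. Moving above roll A.

Request:
apply_moves --pt "-0.04 -0.018 0 0 0.06" --pt "-0.08 -0.036 0 0 0.06" --pt "-0.12 -0.053 0 0 0.06" --pt "-0.16 -0.071 0 0 0.06" --pt "-0.2 -0.089 0 0 0.06" --pt "-0.24 -0.107 0 0 0.06" --pt "-0.28 -0.125 0 0 0.06" --pt "-0.32 -0.142 0 0 0.06" --pt "-0.36 -0.16 0 0 0.06" --pt "-0.4 -0.178 0 0 0.06" --pt "-0.43 -0.191 0 0 0.06" --pt "-0.46 -0.205 0 0 0.06" --pt "-0.479 -0.213 0.03 0 0.06" --pt "-0.479 -0.213 0.06 0 0.06" --pt "-0.479 -0.213 0.06 0 0.06" --force 40

```text
time: 2.4
position: [0.5592, 0.2879, 0.1844]
orientation: [[-0.973, 0.232, -0.007], [0.232, 0.973, -0.005], [0.006, -0.006, -1.0]]
contact_force: [-1.7, -0.3, -0.2]
opening: 0.0599
gripper_force: 0.0
```

Request:
apply_moves --pt "0 0.002 0.03 0 0.06" --pt "0 0.002 0.06 0 0.06" --pt "0 0.002 0.08 0 0.06" --pt "0 0.002 0.1 0 0.06" --pt "0 0.002 0.115 0 0.06" --pt "0 0.002 0.125 0 0.06" --pt "0 0.002 0.128 0 0.06" --pt "0 0.002 0.128 0 0.04" --pt "0 0.002 0.128 0 0.03" --pt "0 0.002 0.128 0 0.025" --pt "0 0.002 0.128 0 0.02" --pt "0 0.002 0.128 0 0.015" --pt "0 0.002 0.128 0 0.01" --pt "0 0.002 0.128 0 0.01" --pt "0 0.002 0.128 0 0.01" --pt "0 0.002 0.128 0 0.01"

```text
time: 4.0
position: [0.5618, 0.2913, 0.0611]
orientation: [[-0.973, 0.231, 0.0], [0.231, 0.973, -0.001], [-0.001, -0.001, -1.0]]
contact_force: [-1.4, -2.8, 5.4]
opening: 0.0226
gripper_force: 39.1
```

```bash
python3 - <<'E'
from h import *
a=read_camera("side");b=read_camera("top")
cv2.imwrite("pics/g1.png",np.hstack([cv2.resize(a[240:330,170:270],(400,360),interpolation=cv2.INTER_CUBIC),cv2.resize(b[190:270,140:220],(360,360),interpolation=cv2.INTER_CUBIC)])[:,:,::-1])
s=sense();print(s["position"],s["opening"],s["gripper_force"],s["contact_force"])
E
```

```text
[0.56183981 0.29133191 0.06109895] 0.022780057742913383 39.140523076057434 [-1.09623781 -3.68001326  6.25788227]
```

View pics/g1.png

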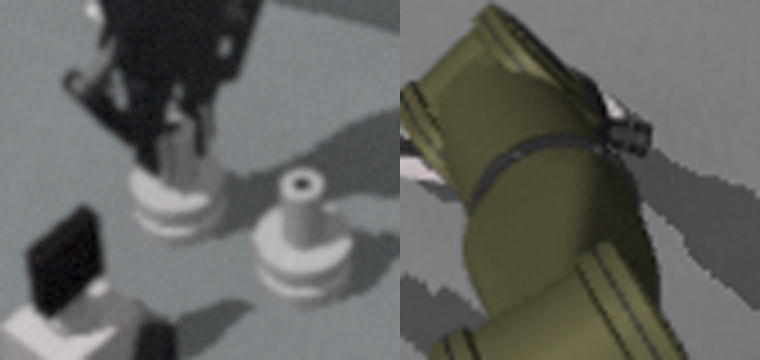

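Roll A is gripped at (0.562, 0.291). The side crop shows the fingers around its hub at (180,150), and roll B untouched at (300,240). The top view reads about 3.5 mm low in y, so I correct for that. Lifting and carrying to the back +y bay.

Request:
apply_moves --pt "0 0 -0.01 0 0.01" --pt "0 0 -0.03 0 0.01" --pt "0 0 -0.05 0 0.01" --pt "0 0 -0.07 0 0.01" --pt "0 0 -0.09 0 0.01" --pt "0 0 -0.11 0 0.01" --pt "-0.003 -0.01 -0.13 2 0.01" --pt "-0.01 -0.03 -0.14 7 0.01" --pt "-0.018 -0.053 -0.14 12 0.01" --pt "-0.027 -0.08 -0.14 17 0.01" --pt "-0.036 -0.106 -0.14 23 0.01" --pt "-0.045 -0.132 -0.14 29 0.01" --pt "-0.054 -0.158 -0.14 35 0.01" --pt "-0.063 -0.184 -0.14 41 0.01" --pt "-0.072 -0.21 -0.14 46 0.01" --pt "-0.081 -0.236 -0.14 52 0.01" --pt "-0.09 -0.262 -0.14 58 0.01" --pt "-0.098 -0.285 -0.14 63 0.01" --pt "-0.103 -0.3 -0.14 66 0.01" --pt "-0.1045 -0.3056 -0.14 67 0.01" --force 60

```text
time: 6.1
position: [0.5928, -0.0313, 0.2002]
orientation: [[-0.164, 0.986, -0.0], [0.986, 0.164, -0.001], [-0.001, -0.0, -1.0]]
contact_force: [-0.5, -0.3, -4.6]
opening: 0.0222
gripper_force: 59.2
```

```bash
python3 - <<'E'
from h import *
a=read_camera("side");b=read_camera("top")
cv2.imwrite("pics/g2.png",np.hstack([cv2.resize(a[150:270,210:340],(433,400),interpolation=cv2.INTER_CUBIC),cv2.resize(b[170:260,220:300],(355,400),interpolation=cv2.INTER_CUBIC)])[:,:,::-1])
s=sense();print(s["position"],s["orientation"],s["opening"],s["gripper_force"],s["contact_force"],s["joint_positions"])
p=s["position"]
print("roll base centre px side",proj("side",[p[0],p[1],p[2]-.061]),"cross",proj("side",[.552,.001,.03]),proj("top",[.552,.001,.03]))
E
```

```text
[ 0.59266081 -0.02921763  0.2001392 ] [[-1.67568435e-01  9.85860397e-01 -3.10294408e-04]
 [ 9.85860293e-01  1.67568576e-01  5.05008994e-04]
 [ 5.49863960e-04 -2.21283369e-04 -9.99999824e-01]] 0.02207554280421451 59.227949380874634 [-0.20523969  0.15404769 -4.60004556] [-0.05481498  0.7054864   0.04632624  1.72057533 -0.04649448  0.7168968
  0.18389621]
roll base centre px side [269.86227002 180.85504092] cross [276.74406185 222.34227429] [261.82500119 220.64964698]
```

View pics/g2.png

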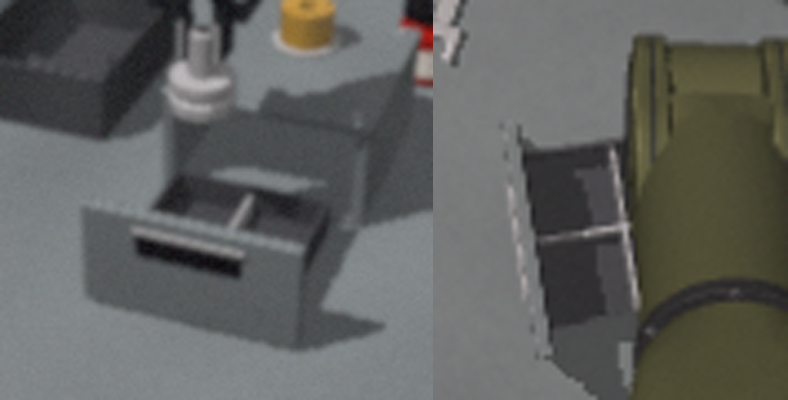

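```bash
python3 - <<'E'
from h import *
np.set_printoptions(suppress=True,precision=4)
g=lambda x,y:((x+.5)*.3+209.5,(y+.5)*.3+149.5)
A=atz("side",*g(82,207),.102);B=atz("side",*g(303,255),.102);print(A,B,np.linalg.norm(A-B),np.degrees(np.arctan2(*(A-B)[1::-1])),(A+B)/2)
A=atz("side",*g(85,297),.006);B=atz("side",*g(297,348),.006);print(A,B,(A+B)/2)
print("back corners",atz("side",*g(178,173),.04),atz("side",*g(330,207),.04))
print("cabinet front right top",atz("side",*g(364,138),.105), "cab bottom right",atz("side",*g(352,228),0))
E
```

```text
[0.6259 0.1031 0.102 ] [0.4464 0.0711 0.102 ] 0.18234306325092908 10.124073578970576 [0.5361 0.0871 0.102 ]
[0.6299 0.0986 0.006 ] [0.4489 0.0667 0.006 ] [0.5394 0.0827 0.006 ]
back corners [ 0.6316 -0.0583  0.04  ] [ 0.4913 -0.0789  0.04  ]
cabinet front right top [ 0.4736 -0.0997  0.105 ] cab bottom right [ 0.483  -0.1122  0.    ]
```

Request:
apply_moves --pt "0 0 0.02 0 0.01" --pt "0 0 0.04 0 0.01" --pt "0 0 0.06 0 0.01" --pt "0 0 0.08 0 0.01" --pt "0 0 0.095 0 0.01" --pt "0 0 0.105 0 0.01" --pt "0 0 0.112 0 0.01" --pt "0 0 0.117 0 0.01" --pt "0 0 0.12 0 0.01" --pt "0 0 0.122 0 0.01" --pt "0 0 0.123 0 0.01" --pt "0 0 0.124 0 0.01" --pt "0 0 0.125 0 0.01" --pt "0 0 0.126 0 0.01" --pt "0 0 0.126 0 0.01"

```text
time: 7.7
position: [0.5927, -0.0291, 0.0742]
orientation: [[-0.168, 0.986, -0.0], [0.986, 0.168, 0.0], [0.0, -0.0, -1.0]]
contact_force: [0.1, -0.2, -5.1]
opening: 0.0223
gripper_force: 59.4
```

Request:
apply_moves --pt "0 0 0.001 0 0.01" --pt "0 0 0.0015 0 0.01" --pt "0 0 0.002 0 0.01" --pt "0 0 0.0025 0 0.01" --pt "0 0 0.0025 0 0.01"

```text
time: 8.2
position: [0.5928, -0.0291, 0.0731]
orientation: [[-0.168, 0.986, 0.001], [0.986, 0.168, 0.0], [0.0, 0.001, -1.0]]
contact_force: [-3.7, -0.1, 7.3]
opening: 0.0223
gripper_force: 60.8
```

Request:
apply_moves --pt "0 0 -0.001 0 0.024" --pt "0 0 -0.001 0 0.028" --pt "0 0 -0.001 0 0.034" --pt "0 0 -0.001 0 0.04" --pt "0 0 -0.001 0 0.045" --pt "0 0 -0.001 0 0.045" --pt "0 0 -0.02 0 0.045" --pt "0 0 -0.05 0 0.045" --pt "0 0 -0.09 0 0.045" --pt "0 0 -0.13 0 0.045" --pt "0 0 -0.14 0 0.045"

```text
time: 9.3
position: [0.5954, -0.0294, 0.2162]
orientation: [[-0.167, 0.986, 0.008], [0.986, 0.167, -0.0], [-0.001, 0.008, -1.0]]
contact_force: [1.1, -0.5, -0.4]
opening: 0.045
gripper_force: 0.0
```

```bash
python3 - <<'E'
from h import *
np.set_printoptions(suppress=True,precision=4)
a=read_camera("side")
cv2.imwrite("pics/g3.png",cv2.resize(a[150:350,150:350],(600,600),interpolation=cv2.INTER_CUBIC)[:,:,::-1])
for o in outline_of("roll1","side"): print(round(o["conf"],2),np.round(o["box"],1))
E
```

```text
0.78 [271.6 208.9  18.4  22.9]
0.73 [245.8 301.6  25.1  34.1]
```

View pics/g3.png

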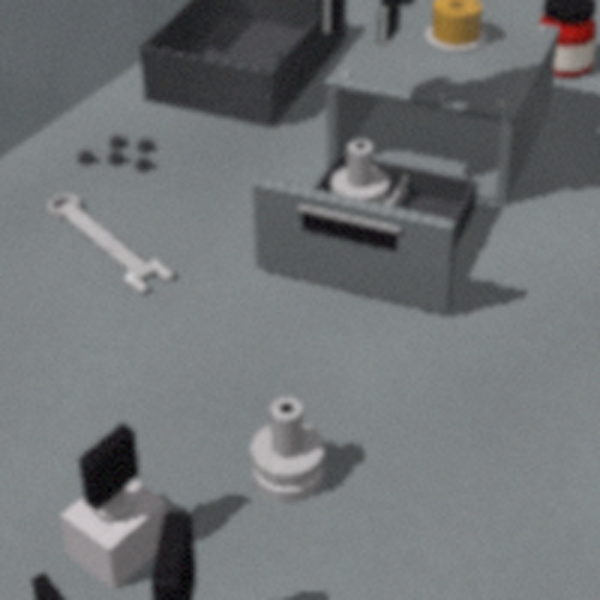

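Roll A stands upright in its back bay at crop (360,175), and roll B is still in place with its hub at crop (287,407). Now to roll B.

Request:
apply_moves --pt "0.02 -0.004 0 -4 0.06" --pt "0.045 -0.009 0 -9 0.06" --pt "0.075 -0.0145 0 -15 0.06" --pt "0.105 -0.02 0 -21 0.06" --pt "0.135 -0.026 0 -27 0.06" --pt "0.165 -0.032 0 -33 0.06" --pt "0.195 -0.0375 0 -39 0.06" --pt "0.225 -0.0435 0 -45 0.06" --pt "0.255 -0.049 0 -51 0.06" --pt "0.285 -0.055 0 -57 0.06" --pt "0.31 -0.06 0 -62 0.06" --pt "0.328 -0.063 0 -66 0.06" --pt "0.3367 -0.0649 0.0 -67 0.06" --pt "0.3367 -0.0649 0.03 -67 0.06" --pt "0.3367 -0.0649 0.06 -67 0.06" --pt "0.3367 -0.0649 0.07 -67 0.06" --force 40

```text
time: 11.0
position: [0.4706, 0.2902, 0.139]
orientation: [[-0.973, 0.231, -0.004], [0.231, 0.973, -0.004], [0.003, -0.005, -1.0]]
contact_force: [0.4, 0.2, -0.3]
opening: 0.0598
gripper_force: 0.0
```

Request:
apply_moves --pt "0 0 0.03 0 0.06" --pt "0 0 0.055 0 0.06" --pt "0 0 0.07 0 0.06" --pt "0 0 0.078 0 0.06" --pt "0 0 0.0815 0 0.06" --pt "0 0 0.0815 0 0.06" --pt "0 0 0.0815 0 0.04" --pt "0 0 0.0815 0 0.03" --pt "0 0 0.0815 0 0.025" --pt "0 0 0.0815 0 0.02" --pt "0 0 0.0815 0 0.015" --pt "0 0 0.0815 0 0.01" --pt "0 0 0.0815 0 0.01" --pt "0 0 0.0815 0 0.01"

```text
time: 12.4
position: [0.4726, 0.2922, 0.061]
orientation: [[-0.973, 0.231, 0.001], [0.231, 0.973, 0.001], [-0.001, 0.001, -1.0]]
contact_force: [-1.7, 0.0, 5.5]
opening: 0.023
gripper_force: 39.1
```

Request:
apply_moves --pt "0 0 -0.01 0 0.01" --pt "0 0 -0.03 0 0.01" --pt "0 0 -0.05 0 0.01" --pt "0 0 -0.07 0 0.01" --pt "0 0 -0.09 0 0.01" --pt "0 0 -0.11 0 0.01" --pt "-0.004 -0.01 -0.13 2 0.01" --pt "-0.012 -0.03 -0.14 7 0.01" --pt "-0.022 -0.054 -0.14 12 0.01" --pt "-0.033 -0.081 -0.14 17 0.01" --pt "-0.044 -0.108 -0.14 23 0.01" --pt "-0.055 -0.135 -0.14 29 0.01" --pt "-0.066 -0.162 -0.14 35 0.01" --pt "-0.077 -0.189 -0.14 41 0.01" --pt "-0.088 -0.216 -0.14 46 0.01" --pt "-0.098 -0.243 -0.14 52 0.01" --pt "-0.109 -0.27 -0.14 58 0.01" --pt "-0.118 -0.292 -0.14 63 0.01" --pt "-0.124 -0.307 -0.14 66 0.01" --pt "-0.1262 -0.3117 -0.14 67 0.01" --force 60

```text
time: 14.4
position: [0.5222, -0.0437, 0.1999]
orientation: [[-0.162, 0.987, -0.002], [0.987, 0.162, -0.002], [-0.001, -0.002, -1.0]]
contact_force: [-1.0, 0.4, -6.2]
opening: 0.0221
gripper_force: 59.5
```

Request:
apply_moves --pt "0 0 0 0 0.01" --pt "0 0 0.02 0 0.01" --pt "0 0 0.04 0 0.01" --pt "0 0 0.06 0 0.01" --pt "0 0 0.08 0 0.01" --pt "0 0 0.095 0 0.01" --pt "0 0 0.105 0 0.01" --pt "0 0 0.112 0 0.01" --pt "0 0 0.117 0 0.01" --pt "0 0 0.12 0 0.01" --pt "0 0 0.122 0 0.01" --pt "0 0 0.124 0 0.01" --pt "0 0 0.1255 0 0.01" --pt "0 0 0.1265 0 0.01" --pt "0 0 0.1275 0 0.01" --pt "0 0 0.128 0 0.01" --pt "0 0 0.1285 0 0.01" --pt "0 0 0.1285 0 0.01"

```text
time: 16.2
position: [0.5233, -0.0404, 0.0731]
orientation: [[-0.168, 0.986, 0.001], [0.986, 0.168, 0.0], [-0.0, 0.001, -1.0]]
contact_force: [-2.3, 0.5, 8.2]
opening: 0.0226
gripper_force: 61.2
```

Request:
apply_moves --pt "0 0 -0.001 0 0.024" --pt "0 0 -0.001 0 0.028" --pt "0 0 -0.001 0 0.034" --pt "0 0 -0.001 0 0.04" --pt "0 0 -0.001 0 0.045" --pt "0 0 -0.001 0 0.045" --pt "0 0 -0.02 0 0.045" --pt "0 0 -0.05 0 0.045" --pt "0 0 -0.09 0 0.045" --pt "0 0 -0.13 0 0.045" --pt "0.02 0.005 -0.14 0 0.04" --pt "0.06 0.012 -0.14 0 0.02" --pt "0.1 0.02 -0.14 0 0" --pt "0.14 0.028 -0.14 0 0" --pt "0.175 0.036 -0.14 0 0" --pt "0.19 0.036 -0.14 0 0" --pt "0.19 0.036 -0.1 0 0" --pt "0.19 0.036 -0.06 0 0" --pt "0.19 0.036 -0.02 0 0" --pt "0.19 0.036 0.005 0 0"

```text
time: 18.2
position: [0.5253, 0.1513, 0.0643]
orientation: [[-0.167, 0.986, -0.003], [0.986, 0.167, -0.002], [-0.001, -0.003, -1.0]]
contact_force: [-0.4, -0.4, -0.1]
opening: 0.0002
gripper_force: 0.0
```

```bash
python3 - <<'E'
from h import *
np.set_printoptions(suppress=True,precision=4)
a=read_camera("side");b=read_camera("top")
cv2.imwrite("pics/g4.png",np.hstack([cv2.resize(a[140:260,220:340],(400,400),interpolation=cv2.INTER_CUBIC),cv2.resize(b[165:265,220:320],(400,400),interpolation=cv2.INTER_CUBIC)])[:,:,::-1])
s=sense();print(s["position"],s["contact_force"],s["opening"])
E
```

```text
[0.5242 0.1511 0.0638] [-0.3451 -0.3485 -0.2566] -0.00011219295322170357
```

View pics/g4.png

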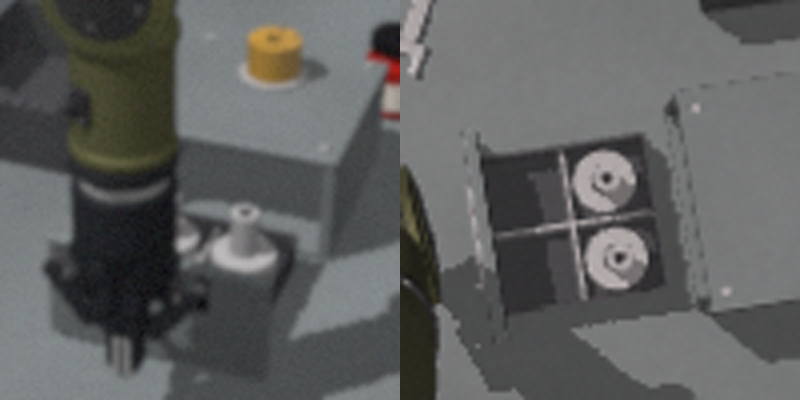

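Both rolls stand upright inside the two back bays, top crop (606,180) and (617,258). The closed fingers are in front of the panel. Now pushing gently.

Request:
apply_moves --pt "-0.02 0 0 0 0" --pt "-0.04 0 0 0 0" --pt "-0.045 0 0 0 0" --pt "-0.048 0 0 0 0" --pt "-0.051 0 0 0 0" --pt "-0.054 0 0 0 0" --pt "-0.057 0 0 0 0" --pt "-0.06 0 0 0 0" --pt "-0.064 0 0 0 0" --pt "-0.069 0 0 0 0" --pt "-0.075 0 0 0 0" --pt "-0.081 0 0 0 0" --pt "-0.087 0 0 0 0" --pt "-0.093 0 0 0 0" --pt "-0.099 0 0 0 0" --pt "-0.105 0 0 0 0" --pt "-0.111 0 0 0 0" --pt "-0.117 0 0 0 0" --pt "-0.123 0 0 0 0" --pt "-0.129 0 0 0 0"

```text
time: 20.3
position: [0.5482, 0.0252, 0.0667]
orientation: [[-0.168, 0.986, -0.001], [0.986, 0.168, -0.0], [0.0, -0.001, -1.0]]
contact_force: [-2.3, 4.1, 1.2]
opening: 0.0002
gripper_force: 0.0
```

```bash
python3 - <<'E'
from h import *
np.set_printoptions(suppress=True,precision=4)
s=sense();print(s["position"],s["contact_force"])
b=read_camera("top");cv2.imwrite("pics/t5.png",b[:,:,::-1])
g=lambda x,y:((x+.5)*.25+219.5,(y+.5)*.25+164.5)
for q,z,t in(((206,180),.082,(.5923,-.0285)),((220,258),.082,(.5233,-.0402))): print("roll err top",t-atz("top",*g(*q),z)[:2])
A,B=atz("top",*g(270,103),.105),atz("top",*g(305,309),.105);print("cab front",A,B,(A+B)/2)
A,B=atz("top",*g(63,133),.102),atz("top",*g(97,342),.102);print("panel outer top",A,B,(A+B)/2)
E
```

```text
[0.5482 0.0252 0.0667] [-2.278   4.0943  1.2191]
roll err top [0.0036 0.0012]
roll err top [0.0026 0.0018]
cab front [ 0.6541 -0.0838  0.105 ] [ 0.477  -0.1132  0.105 ] [ 0.5656 -0.0985  0.105 ]
panel outer top [0.6272 0.0951 0.102 ] [0.4481 0.0644 0.102 ] [0.5376 0.0797 0.102 ]
```

Request:
apply_moves --pt "-0.006 0 0 0 0" --pt "-0.012 0 0 0 0" --pt "-0.018 0 0 0 0" --pt "-0.024 0 0 0 0" --pt "-0.03 0 0 0 0" --pt "-0.036 0 0 0 0" --pt "-0.042 0 0 0 0" --pt "-0.048 0 0 0 0" --pt "-0.053 0 0 0 0" --pt "-0.057 0 0 0 0" --pt "-0.061 0 0 0 0" --pt "-0.064 0 0 0 0" --pt "-0.067 0 0 0 0" --pt "-0.07 0 0 0 0" --pt "-0.072 0 0 0 0" --pt "-0.074 0 0 0 0" --pt "-0.076 0 0 0 0" --pt "-0.078 0 0 0 0" --pt "-0.079 0 0 0 0" --pt "-0.08 0 0 0 0"

```text
time: 22.35
position: [0.5619, -0.0533, 0.0668]
orientation: [[-0.168, 0.986, 0.0], [0.986, 0.168, 0.0], [0.0, 0.0, -1.0]]
contact_force: [-2.1, 2.2, 1.6]
opening: 0.0001
gripper_force: 0.0
```

Request:
apply_moves --pt "-0.001 0 0 0 0" --pt "-0.002 0 0 0 0" --pt "-0.003 0 0 0 0" --pt "-0.004 0 0 0 0" --pt "-0.005 0 0 0 0" --pt "-0.006 0 0 0 0" --pt "-0.007 0 0 0 0" --pt "-0.008 0 0 0 0"

```text
time: 23.15
position: [0.5632, -0.0611, 0.0668]
orientation: [[-0.168, 0.986, 0.0], [0.986, 0.168, 0.0], [0.0, 0.0, -1.0]]
contact_force: [-2.0, 2.9, 0.4]
opening: 0.0
gripper_force: 0.0
```

Request:
apply_moves --pt "-0.001 0 0 0 0" --pt "-0.002 0 0 0 0" --pt "-0.003 0 0 0 0" --pt "-0.004 0 0 0 0" --pt "-0.005 0 0 0 0" --pt "-0.006 0 0 0 0" --pt "-0.007 0 0 0 0" --pt "-0.008 0 0 0 0"

```text
time: 23.95
position: [0.5636, -0.064, 0.0668]
orientation: [[-0.171, 0.985, -0.002], [0.985, 0.171, 0.006], [0.006, -0.001, -1.0]]
contact_force: [-4.2, 13.7, 4.8]
opening: -0.0002
gripper_force: 0.0
```

Request:
apply_moves --pt "-0.001 0 0 0 0" --pt "-0.002 0 0 0 0" --pt "-0.003 0 0 0 0" --pt "-0.004 0 0 0 0" --pt "-0.005 0 0 0 0" --pt "-0.005 0 0 0 0"

```text
time: 24.55
position: [0.564, -0.0671, 0.0668]
orientation: [[-0.172, 0.985, -0.003], [0.985, 0.172, 0.008], [0.008, -0.002, -1.0]]
contact_force: [-4.0, 15.0, 5.5]
opening: -0.0001
gripper_force: 0.0
```

Request:
apply_moves --pt "-0.0005 0 0 0 0" --pt "-0.001 0 0 0 0" --pt "-0.0015 0 0 0 0" --pt "-0.002 0 0 0 0" --pt "-0.0025 0 0 0 0" --pt "-0.003 0 0 0 0" --pt "-0.003 0 0 0 0"

```text
time: 25.25
position: [0.5649, -0.0719, 0.0668]
orientation: [[-0.171, 0.985, -0.002], [0.985, 0.171, 0.006], [0.006, -0.001, -1.0]]
contact_force: [-3.9, 10.5, 4.1]
opening: -0.0002
gripper_force: 0.0
```

Request:
apply_moves --pt "-0.0005 0 0 0 0" --pt "-0.001 0 0 0 0" --pt "-0.0015 0 0 0 0" --pt "-0.002 0 0 0 0" --pt "-0.0025 0 0 0 0" --pt "-0.003 0 0 0 0" --pt "-0.003 0 0 0 0"

```text
time: 25.95
position: [0.5661, -0.0782, 0.0668]
orientation: [[-0.169, 0.986, -0.001], [0.986, 0.169, 0.002], [0.002, -0.0, -1.0]]
contact_force: [-3.1, 6.8, 2.4]
opening: -0.0
gripper_force: 0.0
```

Request:
apply_moves --pt "-0.0005 0 0 0 0" --pt "-0.001 0 0 0 0" --pt "-0.0015 0 0 0 0" --pt "-0.002 0 0 0 0" --pt "-0.002 0 0 0 0"

```text
time: 26.45
position: [0.566, -0.0782, 0.0667]
orientation: [[-0.17, 0.985, -0.002], [0.985, 0.17, 0.004], [0.005, -0.001, -1.0]]
contact_force: [-3.6, 11.0, 3.7]
opening: 0.0002
gripper_force: 0.0
```

Request:
apply_moves --pt "-0.0005 0 0 0 0" --pt "-0.001 0 0 0 0" --pt "-0.0015 0 0 0 0" --pt "-0.002 0 0 0 0" --pt "-0.002 0 0 0 0"

```text
time: 26.95
position: [0.566, -0.0782, 0.0667]
orientation: [[-0.171, 0.985, -0.003], [0.985, 0.171, 0.007], [0.007, -0.002, -1.0]]
contact_force: [-5.3, 13.3, 5.2]
opening: -0.0
gripper_force: 0.0
```

Request:
apply_moves --pt "-0.001 0 0 0 0" --pt "-0.002 0 0 0 0" --pt "-0.003 0 0 0 0" --pt "-0.003 0 0 0 0" --pt "0.005 0 0 0 0" --pt "0.02 0 0 0 0" --pt "0.04 0 0 0 0" --pt "0.07 0 0 0 0.04" --pt "0.1 0 -0.03 0 0.06" --pt "0.1 0 -0.07 3 0.06" --pt "0.1 0 -0.12 8 0.06" --pt "0.1 0 -0.16 13 0.06" --pt "0.1 0 -0.19 15 0.06" --pt "0.1 0 -0.19 15 0.06"

```text
time: 28.35
position: [0.5537, 0.014, 0.2614]
orientation: [[0.095, 0.995, 0.011], [0.995, -0.095, -0.001], [0.0, 0.011, -1.0]]
contact_force: [0.1, -0.1, -1.3]
opening: 0.06
gripper_force: 0.0
```

```bash
python3 - <<'E'
from h import *
np.set_printoptions(suppress=True,precision=4)
s=sense();print(s["position"],s["orientation"][:,1],s["contact_force"])
a=read_camera("side");b=read_camera("top");cv2.imwrite("pics/s6.png",a[:,:,::-1]);cv2.imwrite("pics/t6.png",b[:,:,::-1])
cv2.imwrite("pics/g6.png",np.hstack([cv2.resize(a[285:345,160:220],(400,400),interpolation=cv2.INTER_CUBIC),cv2.resize(b[205:245,130:170],(400,400),interpolation=cv2.INTER_CUBIC)])[:,:,::-1])
cv2.imwrite("pics/g7.png",np.hstack([cv2.resize(a[130:270,210:340],(371,400),interpolation=cv2.INTER_CUBIC),cv2.resize(b[165:265,220:320],(400,400),interpolation=cv2.INTER_CUBIC)])[:,:,::-1])
E
```

```text
[0.5537 0.014  0.2614] [ 0.9954 -0.0951  0.0112] [ 0.0584 -0.0818 -1.2792]
```

View pics/g6.png

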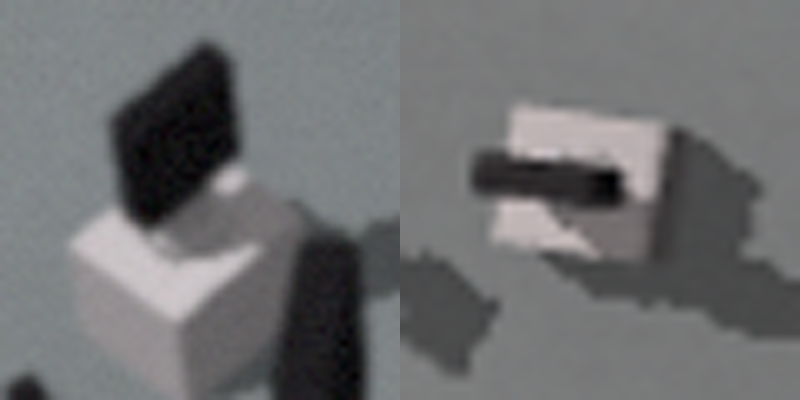

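View pics/g7.png

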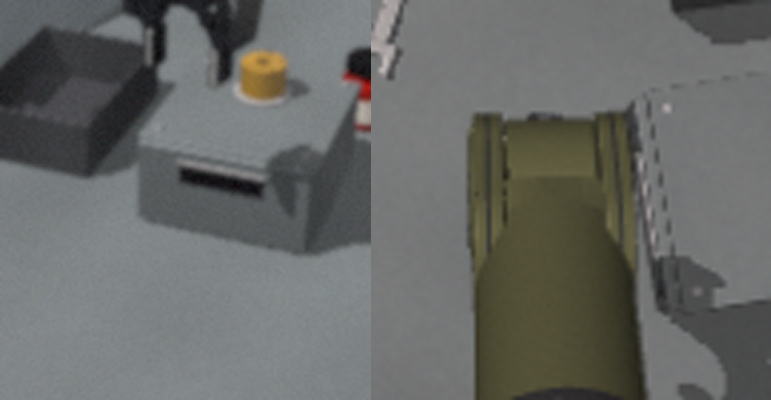

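The drawer front is flush against the cabinet in g7. In g6 the key stands in its stand, grip in the side crop around (175,130), and in the top crop the grip is tilted with the stand. Now fitting each camera separately.

```bash
python3 - <<'E'
from h import *
np.set_printoptions(suppress=True,precision=4)
im={c:cv2.imread(f"pics/{f}.png").astype(float).max(2) for c,f in(("side","s6"),("top","t6"))}
def soft(c,bg,fg,x0,y0,x1,y1):
    m=np.zeros((384,512),np.float32);m[y0:y1,x0:x1]=np.clip((bg-im[c])/(bg-fg),0,1)[y0:y1,x0:x1];return m
ms=soft("side",130,25,172,285,199,322);mt=soft("top",110,45,134,216,154,228)
ms[ms<.35]=0;mt[mt<.3]=0
for n,mk in(("side",dict(side=ms)),("top",dict(top=mt)),("both",dict(side=ms,top=mt))):
    print(n,*min((fit(lambda p:box(p[0],p[1],.060,.106,p[2],.044,.014),[.539,.413,y],mk,[.008,.008,.2]) for y in(1.35,1.6)),key=lambda r:r[1]))
g=lambda x,y:((x+.5)/10+129.5,(y+.5)/10+204.5)
C=np.array([atz("top",*g(*q),.042) for q in((113,103),(268,122),(250,262),(92,243))]);print(C,C.mean(0))
for i in range(4): e=C[i]-C[i-1];print(np.linalg.norm(e).round(4),np.degrees(np.arctan2(e[1],e[0])).round(1))
h=lambda x,y:((x+.5)*.15+159.5,(y+.5)*.15+284.5)
C=np.array([atz("side",*h(*q),.042) for q in((68,245),(183,322),(300,212))]);print(C,"centre",(C[0]+C[2])/2)
for i in(1,2): e=C[i]-C[i-1];print(np.linalg.norm(e).round(4),np.degrees(np.arctan2(e[1],e[0])).round(1))
E
```

```text
side [0.5405 0.4153 1.6884] 0.17454683780670166
top [0.5395 0.4146 1.4334] 0.17503857612609863
both [0.5393 0.4154 1.4762] 0.40713196992874146
[[0.5689 0.4399 0.042 ]
 [0.5626 0.3827 0.042 ]
 [0.512  0.3879 0.042 ]
 [0.5182 0.446  0.042 ]] [0.5404 0.4141 0.042 ]
0.0511 -6.9
0.0576 -96.3
0.0508 174.2
0.0585 84.0
[[0.5691 0.4413 0.042 ]
 [0.5183 0.4464 0.042 ]
 [0.5136 0.3923 0.042 ]] centre [0.5413 0.4168 0.042 ]
0.051 174.3
0.0542 -95.0
```

Request:
apply_moves --pt "0.02 -0.003 0 0 0.05" --pt "0.05 -0.0065 0 0 0.05" --pt "0.09 -0.012 0 0 0.05" --pt "0.13 -0.017 0 0 0.05" --pt "0.17 -0.022 0 0 0.05" --pt "0.21 -0.027 0 0 0.05" --pt "0.25 -0.0325 0 0 0.05" --pt "0.29 -0.038 0 0 0.05" --pt "0.33 -0.043 0 0 0.05" --pt "0.36 -0.047 0 0 0.05" --pt "0.385 -0.05 0 0 0.05" --pt "0.398 -0.0518 0.02 0 0.05" --pt "0.398 -0.0518 0.05 0 0.05" --pt "0.398 -0.0518 0.08 0 0.05" --pt "0.398 -0.0518 0.09 0 0.05" --pt "0.398 -0.0518 0.09 0 0.05" --pt "0.398 -0.0518 0.09 0 0.05" --force 30

```text
time: 30.15
position: [0.5364, 0.416, 0.1673]
orientation: [[0.093, 0.996, 0.001], [0.996, -0.093, 0.0], [0.0, 0.001, -1.0]]
contact_force: [-0.2, 0.7, 0.5]
opening: 0.0495
gripper_force: 0.0
```

```bash
python3 - <<'E'
from h import *
np.set_printoptions(suppress=True,precision=4)
read_camera("side");s=sense();print(s["position"],s["orientation"],s["contact_force"])
E
```

```text
[0.5367 0.4163 0.168 ] [[ 0.0934  0.9956  0.0021]
 [ 0.9956 -0.0934  0.0014]
 [ 0.0015  0.002  -1.    ]] [1.0271 0.1226 0.9731]
```

Request:
apply_moves --pt "-0.001 0.0034 0.02 0.4 0.05" --pt "-0.001 0.0034 0.04 0.4 0.05" --pt "-0.001 0.0034 0.06 0.4 0.05" --pt "-0.001 0.0034 0.075 0.4 0.05" --pt "-0.001 0.0034 0.084 0.4 0.05" --pt "-0.001 0.0034 0.087 0.4 0.05" --pt "-0.001 0.0034 0.087 0.4 0.04" --pt "-0.001 0.0034 0.087 0.4 0.03" --pt "-0.001 0.0034 0.087 0.4 0.025" --pt "-0.001 0.0034 0.087 0.4 0.02" --pt "-0.001 0.0034 0.087 0.4 0.016" --pt "-0.001 0.0034 0.087 0.4 0.012" --pt "-0.001 0.0034 0.087 0.4 0.008" --pt "-0.001 0.0034 0.087 0.4 0.005" --pt "-0.001 0.0034 0.087 0.4 0.005" --pt "-0.001 0.0034 0.087 0.4 0.005"

```text
time: 31.8
position: [0.5394, 0.4148, 0.0802]
orientation: [[0.1, 0.995, 0.001], [0.995, -0.1, 0.0], [0.001, 0.001, -1.0]]
contact_force: [1.4, -0.3, 3.6]
opening: 0.0136
gripper_force: 32.1
```

Request:
apply_moves --pt "0 0 0 0 0.002" --pt "0 0 -0.003 0 0.002" --pt "0 0 -0.008 0 0.002" --pt "0 0 -0.015 0 0.002" --pt "0 0 -0.025 0 0.002" --pt "0 0 -0.035 0 0.002" --pt "0 0 -0.05 0 0.002" --pt "0 0 -0.07 0 0.002" --pt "0 0 -0.09 0 0.002" --pt "0 0 -0.11 0 0.002" --pt "0 0 -0.13 0 0.002" --pt "0 0 -0.15 0 0.002" --pt "0 0 -0.17 0 0.002" --pt "0 0 -0.17 0 0.002" --pt "0 0 -0.17 0 0.002" --force 70

```text
time: 33.3
position: [0.5384, 0.4148, 0.2502]
orientation: [[0.099, 0.995, -0.0], [0.995, -0.099, 0.001], [0.001, -0.0, -1.0]]
contact_force: [-0.6, -0.0, -2.2]
opening: 0.0133
gripper_force: 68.6
```

```bash
python3 - <<'E'
from h import *
np.set_printoptions(suppress=True,precision=4)
a=read_camera("side");b=read_camera("top");cv2.imwrite("pics/s8.png",a[:,:,::-1]);cv2.imwrite("pics/t8.png",b[:,:,::-1])
s=sense();p=s["position"];print(p,s["orientation"],s["contact_force"],s["opening"],s["gripper_force"])
print(proj("side",p-[0,0,.068]),proj("side",p-[0,0,.038]))
u,v=proj("side",p-[0,0,.045]).astype(int);x0,y0=u-20,v-20
cv2.imwrite("pics/g8.png",cv2.resize(a[y0:y0+40,x0:x0+40],(400,400),interpolation=cv2.INTER_CUBIC)[:,:,::-1]);print(x0,y0)
E
```

```text
[0.5379 0.4143 0.2487] [[ 0.0996  0.995  -0.0024]
 [ 0.995  -0.0996 -0.0012]
 [-0.0014 -0.0022 -1.    ]] [-0.0593 -0.9253 -0.3347] 0.012959887187871015 68.63301157951355
[182.9207 270.0969] [181.3958 258.4746]
161 241
```

View pics/g8.png

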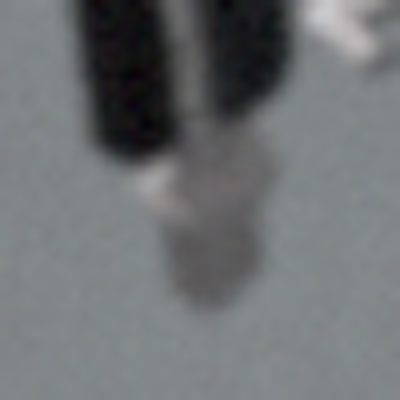

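```bash
python3 - <<'E'
from h import *
np.set_printoptions(suppress=True,precision=4)
def soft(c,f,x0,y0,x1,y1):
    i=cv2.imread(f"pics/{f}.png").astype(float);d=(i[:,:,2]-i[:,:,0])/np.maximum(i[:,:,2],30)
    m=np.zeros((384,512),np.float32);m[y0:y1,x0:x1]=np.clip((d-.1)/.45,0,1)[y0:y1,x0:x1];return m
for f in("0","6","8"):
  for c,bx in(("side",(280,140,330,176)),("top",(315,193,350,225))):
    n=f"{c if f=='0' else c[0]}{f}"
    m=soft(c,n,*bx)
    if m.sum()<100: print(n,"hidden");continue
    print(n,m.sum(),*fit(lambda p:cyl(p[0],p[1],.109,.145,.025),[.591,-.232],{c:m},[.006,.006]))
# bias: recheck with rolls A,B and roll in air not available; stand key check
i=cv2.imread("pics/top0.png").astype(float).max(2)[203:214,326:339];print(i.astype(int))
E
```

```text
side0 281.76843 [ 0.5912 -0.2285] 0.2646248936653137
top0 195.39766 [ 0.59   -0.2326] 0.05367249250411987
s6 232.02415 [ 0.5916 -0.2293] 0.1259620189666748
t6 195.56277 [ 0.59   -0.2326] 0.05280792713165283
s8 229.81999 [ 0.5916 -0.2289] 0.13351470232009888
t8 194.96446 [ 0.59   -0.2324] 0.05636793375015259
[[134 154 173 175 178 178 178 180 182 179 159 143 122]
 [120 158 178 177 176 177 180 180 181 182 163 166 144]
 [155 176 178 176 177 177 177 178 179 180 180 180 166]
 [165 166 179 179 173 162 146 134 140 167 178 180 178]
 [164 165 181 156 117 103  98  82  93 145 171 158 130]
 [176 177 179 158 123 111 111  86  80 146 173 155 166]
 [178 178 178 162 129 114 113  86  78 137 171 175 177]
 [179 177 177 164 134 119 123 122 137 165 177 177 179]
 [159 177 177 177 171 170 173 174 175 178 180 177 178]
 [142 178 179 178 178 177 176 176 175 177 178 180 163]
 [104 155 175 176 177 176 178 177 160 166 151 164 132]]
```

The held key's bit is centred under the TCP: crop (212,250), within 0.3 px of the prediction. Both cameras, corrected, put the lock at about (0.591, -0.230). Carrying it there.

Request:
apply_moves --pt "-0.015 0.003 0 0 0.002" --pt "-0.045 0.008 0 -1 0.002" --pt "-0.085 0.015 0 -2 0.002" --pt "-0.125 0.023 0 -3 0.002" --pt "-0.165 0.03 0 -4 0.002" --pt "-0.205 0.037 0 -5 0.002" --pt "-0.245 0.045 0 -6 0.002" --pt "-0.285 0.052 0 -7 0.002" --pt "-0.325 0.059 0 -8 0.002" --pt "-0.365 0.066 0 -9 0.002" --pt "-0.405 0.074 0 -10 0.002" --pt "-0.445 0.081 0 -11 0.002" --pt "-0.485 0.088 0 -12 0.002" --pt "-0.525 0.096 0 -13 0.002" --pt "-0.56 0.102 0 -14 0.002" --pt "-0.59 0.107 0 -15 0.002" --pt "-0.615 0.112 0 -15.3 0.002" --pt "-0.63 0.115 0 -15.3 0.002" --pt "-0.6365 0.1159 0 -15.3 0.002" --pt "-0.6365 0.1159 0 -15.3 0.002"

```text
time: 35.4
position: [0.5901, -0.2306, 0.2493]
orientation: [[-0.165, 0.986, -0.001], [0.986, 0.165, 0.0], [0.001, -0.001, -1.0]]
contact_force: [-0.8, -0.1, -0.8]
opening: 0.0132
gripper_force: 68.6
```

Request:
apply_moves --pt "0 0 0.005 0 0.002" --pt "0 0 0.01 0 0.002" --pt "0 0 0.015 0 0.002" --pt "0 0 0.015 0 0.002" --pt "0 0 0.015 0 0.002" --pt "0 0 0.015 0 0.002"

```text
time: 36.0
position: [0.5909, -0.2302, 0.2349]
orientation: [[-0.166, 0.986, 0.0], [0.986, 0.166, -0.0], [-0.0, 0.0, -1.0]]
contact_force: [0.4, -0.0, -0.4]
opening: 0.0131
gripper_force: 68.6
```

```bash
python3 - <<'E'
from h import *
np.set_printoptions(suppress=True,precision=4)
a=read_camera("side");b=read_camera("top");cv2.imwrite("pics/s9.png",a[:,:,::-1])
s=sense();p=s["position"];print(p,s["orientation"],s["contact_force"],s["opening"],s["gripper_force"])
print("tip",proj("side",p-[0,0,.068]),proj("side",p-[0,0,.053]),"lock top",proj("side",[.591,-.2302,.145]))
cv2.imwrite("pics/g9.png",cv2.resize(a[125:175,277:327],(500,500),interpolation=cv2.INTER_CUBIC)[:,:,::-1])
E
```

```text
[ 0.5908 -0.2303  0.235 ] [[-0.1661  0.9861  0.0004]
 [ 0.9861  0.1661 -0.0001]
 [-0.0001  0.0004 -1.    ]] [-0.1894  0.6413 -0.5638] 0.013037881193564206 68.61995816230774
tip [302.8249 144.1169] [303.0738 139.6726] lock top [302.4065 150.5305]
```

View pics/g9.png

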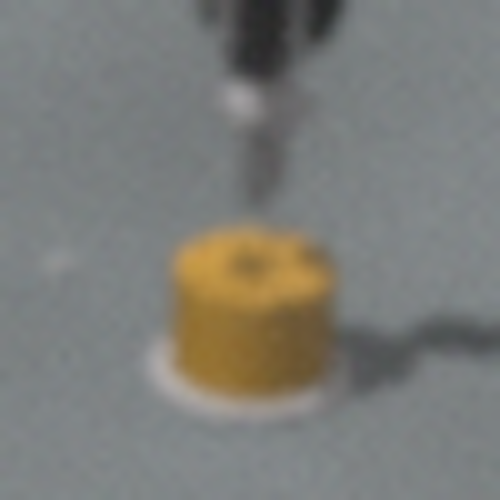

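The bit is at crop column 263 and the slot centre at (252,265), roughly 1-2 mm off. I'll correct by 1 mm in each axis and descend with a force check.

Request:
apply_moves --pt "0.001 0.001 0.004 0 0.002" --pt "0.001 0.001 0.008 0 0.002" --pt "0.001 0.001 0.012 0 0.002" --pt "0.001 0.001 0.016 0 0.002" --pt "0.001 0.001 0.019 0 0.002" --pt "0.001 0.001 0.021 0 0.002" --pt "0.001 0.001 0.0225 0 0.002" --pt "0.001 0.001 0.024 0 0.002" --pt "0.001 0.001 0.0255 0 0.002" --pt "0.001 0.001 0.0265 0 0.002" --pt "0.001 0.001 0.0265 0 0.002"

```text
time: 37.2
position: [0.5917, -0.2296, 0.2085]
orientation: [[-0.166, 0.986, 0.001], [0.986, 0.166, -0.001], [-0.001, 0.001, -1.0]]
contact_force: [-0.5, -0.6, 0.3]
opening: 0.0131
gripper_force: 68.7
```

Request:
apply_moves --pt "0 0 0.0015 0 0.002" --pt "0 0 0.003 0 0.002" --pt "0 0 0.0045 0 0.002" --pt "0 0 0.006 0 0.002" --pt "0 0 0.0075 0 0.002" --pt "0 0 0.009 0 0.002" --pt "0 0 0.009 0 0.002"

```text
time: 37.9
position: [0.5916, -0.2298, 0.1992]
orientation: [[-0.166, 0.986, 0.0], [0.986, 0.166, -0.001], [-0.001, 0.0, -1.0]]
contact_force: [0.8, -4.9, -0.8]
opening: 0.0136
gripper_force: 68.8
```

Request:
apply_moves --pt "-0.001 0 0.0015 0 0.002" --pt "-0.0015 0 0.003 0 0.002" --pt "-0.0015 0 0.0045 0 0.002" --pt "-0.0015 0 0.006 0 0.002" --pt "-0.0015 0 0.0075 0 0.002" --pt "-0.0015 0 0.009 0 0.002" --pt "-0.0015 0 0.009 0 0.002"

```text
time: 38.6
position: [0.5916, -0.2302, 0.1898]
orientation: [[-0.166, 0.986, -0.001], [0.986, 0.166, 0.001], [0.001, -0.0, -1.0]]
contact_force: [0.8, -2.7, -1.4]
opening: 0.0133
gripper_force: 68.7
```

Request:
apply_moves --pt "-0.0005 0 0.0015 0 0.002" --pt "-0.001 0 0.003 0 0.002" --pt "-0.001 0 0.0045 0 0.002" --pt "-0.001 0 0.006 0 0.002" --pt "-0.001 0 0.007 0 0.002" --pt "-0.001 0 0.008 0 0.002" --pt "-0.001 0 0.009 0 0.002" --pt "-0.001 0 0.009 0 0.002"

```text
time: 39.4
position: [0.5919, -0.2311, 0.1831]
orientation: [[-0.166, 0.986, 0.0], [0.986, 0.166, 0.001], [0.0, 0.0, -1.0]]
contact_force: [-3.4, 1.4, 11.1]
opening: 0.013
gripper_force: 70.6
```

Request:
apply_moves --pt "0 0 -0.002 2 0.002" --pt "0 0 -0.002 5 0.002" --pt "0 0 -0.002 9 0.002" --pt "0 0 -0.002 13 0.002" --pt "0 0 -0.002 17 0.002" --pt "0 0 -0.002 21 0.002" --pt "0 0 -0.002 25 0.002" --pt "0 0 -0.002 29 0.002" --pt "0 0 -0.002 30 0.002" --pt "0 0 -0.002 30 0.002" --force 90

```text
time: 40.4
position: [0.5921, -0.2315, 0.1833]
orientation: [[0.348, 0.937, 0.0], [0.937, -0.348, -0.0], [-0.0, 0.0, -1.0]]
contact_force: [0.3, 0.3, 0.7]
opening: 0.0127
gripper_force: 87.7
```

```bash
python3 - <<'E'
from h import *
np.set_printoptions(suppress=True,precision=4)
s=sense();print(s["position"],s["contact_force"],s["wrist_torque"],s["joint_positions"],np.degrees(np.arctan2(s["orientation"][1,1],s["orientation"][0,1])))
E
```

```text
[ 0.5921 -0.2315  0.1833] [0.311  0.3229 0.658 ] [0.0291 0.0071 0.0933] [ 0.2175  0.7846  0.1529  1.6039 -0.156   0.7647  0.0833] -20.38623987571899
```

Request:
apply_moves --pt "0 0 0 4 0.002" --pt "0 0 0 8 0.002" --pt "0 0 0 12 0.002" --pt "0 0 0 16 0.002" --pt "0 0 0 20 0.002" --pt "0 0 0 23 0.002" --pt "0 0 0 26 0.002" --pt "0 0 0 28 0.002" --pt "0 0 0 30 0.002" --pt "0 0 0 32 0.002" --pt "0 0 0 33 0.002" --pt "0 0 0 33 0.002"

```text
time: 41.6
position: [0.5922, -0.2316, 0.1833]
orientation: [[0.803, 0.596, 0.0], [0.596, -0.803, -0.0], [0.0, 0.0, -1.0]]
contact_force: [0.8, -0.7, -0.1]
opening: 0.0132
gripper_force: 87.7
```

```bash
python3 - <<'E'
from h import *
np.set_printoptions(suppress=True,precision=4)
s=sense();print(s["position"],s["contact_force"],s["wrist_torque"],np.degrees(np.arctan2(s["orientation"][1,1],s["orientation"][0,1])))
E
```

```text
[ 0.5922 -0.2316  0.1833] [ 0.8111 -0.7452 -0.1175] [-0.0638 -0.2217  0.0494] -53.445956096494534
```

Request:
apply_moves --pt "0 0 0 2 0.002" --pt "0 0 0 4 0.002" --pt "0 0 0 6 0.002" --pt "0 0 0 6 0.002" --pt "0 0 0 6 0.002"

```text
time: 42.1
position: [0.5921, -0.2316, 0.1833]
orientation: [[0.861, 0.509, 0.0], [0.509, -0.861, -0.0], [0.0, 0.0, -1.0]]
contact_force: [1.7, 0.0, -1.2]
opening: 0.013
gripper_force: 87.7
```

```bash
python3 - <<'E'
from h import *
np.set_printoptions(suppress=True,precision=4)
s=sense();print(s["position"],s["contact_force"],s["wrist_torque"],np.degrees(np.arctan2(s["orientation"][1,1],s["orientation"][0,1])))
E
```

```text
[ 0.5921 -0.2316  0.1833] [ 1.6501  0.0309 -1.2347] [-0.0609 -0.3824  0.0229] -59.435550680618285
```

Request:
apply_moves --pt "0 0 0 2 0.002" --pt "0 0 0 4 0.002" --pt "0 0 0 6 0.002" --pt "0 0 0 6 0.002" --pt "0 0 0 6 0.002"

```text
time: 42.6
position: [0.5919, -0.2317, 0.1833]
orientation: [[0.909, 0.416, -0.0], [0.416, -0.909, -0.0], [-0.0, 0.0, -1.0]]
contact_force: [2.1, -1.0, -0.7]
opening: 0.0132
gripper_force: 87.7
```

```bash
python3 - <<'E'
from h import *
np.set_printoptions(suppress=True,precision=4)
s=sense();print(s["position"],s["contact_force"],s["wrist_torque"],s["tau"],np.degrees(np.arctan2(s["orientation"][1,1],s["orientation"][0,1])))
E
```

```text
[ 0.5919 -0.2317  0.1833] [ 2.1498 -0.9893 -0.726 ] [-0.3439 -0.3685  0.3911] [  0.0044 -55.3019   6.7682 -12.4801  -0.2925   0.6696  -0.4093] -65.41244894370396
```

Request:
apply_moves --pt "0 0 0 1.5 0.002" --pt "0 0 0 3 0.002" --pt "0 0 0 3 0.002" --pt "0 0 0 3 0.002"

```text
time: 43.0
position: [0.5921, -0.2316, 0.1833]
orientation: [[0.93, 0.368, 0.0], [0.368, -0.93, -0.0], [0.0, 0.0, -1.0]]
contact_force: [2.6, -2.5, 0.0]
opening: 0.013
gripper_force: 87.9
```

```bash
python3 - <<'E'
from h import *
np.set_printoptions(suppress=True,precision=4)
s=sense();print(s["position"],s["contact_force"],s["wrist_torque"],s["tau"],np.degrees(np.arctan2(s["orientation"][1,1],s["orientation"][0,1])))
E
```

```text
[ 0.5921 -0.2316  0.1833] [ 2.5826 -2.4882  0.0457] [-0.3674 -0.4604  0.7382] [  0.2937 -55.3238   7.1396 -12.1292  -0.5318   0.8365  -0.7631] -68.41080449239998
```

Request:
apply_moves --pt "0 0 0 1.5 0.002" --pt "0 0 0 3 0.002" --pt "0 0 0 3 0.002" --pt "0 0 0 3 0.002"

```text
time: 43.4
position: [0.5918, -0.2319, 0.1833]
orientation: [[0.948, 0.318, -0.0], [0.318, -0.948, -0.0], [-0.0, 0.0, -1.0]]
contact_force: [2.2, -1.9, 0.3]
opening: 0.0131
gripper_force: 88.0
```

```bash
python3 - <<'E'
from h import *
np.set_printoptions(suppress=True,precision=4)
s=sense();print(s["position"],s["contact_force"],s["wrist_torque"],s["tau"],np.degrees(np.arctan2(s["orientation"][1,1],s["orientation"][0,1])))
E
```

```text
[ 0.5918 -0.2319  0.1833] [ 2.2358 -1.8665  0.2732] [-0.5752 -0.3337  0.8713] [ -0.1098 -55.3452   6.9585 -12.094   -0.7998   0.9104  -0.8572] -71.47538300906334
```

Request:
apply_moves --pt "0 0 0 -4 0.002" --pt "0 0 0 -8 0.002" --pt "0 0 0 -12 0.002" --pt "0 0 0 -14 0.002" --pt "0 0 0 -14 0.002"

```text
time: 43.9
position: [0.5918, -0.2313, 0.1833]
orientation: [[0.844, 0.537, 0.0], [0.537, -0.844, 0.001], [0.001, -0.001, -1.0]]
contact_force: [1.6, -0.5, 0.3]
opening: 0.013
gripper_force: 87.7
```

```bash
python3 - <<'E'
from h import *
np.set_printoptions(suppress=True,precision=4)
s=sense();print(s["position"],s["contact_force"],s["wrist_torque"],np.degrees(np.arctan2(s["orientation"][1,1],s["orientation"][0,1])))
E
```

```text
[ 0.5918 -0.2313  0.1833] [ 1.591  -0.4681  0.3454] [-0.0837 -0.4721  0.001 ] -57.55299037036475
```

Request:
apply_moves --pt "0 0 -0.002 0 0.002" --pt "0 0 -0.005 0 0.002" --pt "0 0 -0.009 0 0.002" --pt "0 0 -0.013 0 0.002" --pt "0 0 -0.017 0 0.002" --pt "0 0 -0.022 0 0.002" --pt "0 0 -0.028 0 0.002" --pt "0 0 -0.034 0 0.002" --pt "0 0 -0.04 0 0.002" --pt "0 0 -0.05 0 0.002" --pt "0 0 -0.065 0 0.002" --pt "0 0 -0.065 0 0.002"

```text
time: 45.1
position: [0.5931, -0.2324, 0.2507]
orientation: [[0.843, 0.538, 0.004], [0.538, -0.843, -0.002], [0.003, 0.004, -1.0]]
contact_force: [0.2, -0.6, -0.3]
opening: 0.0128
gripper_force: 87.8
```

Request:
apply_moves --pt "0.006 -0.011 0 0 0.002" --pt "0.02 -0.037 0 -3 0.002" --pt "0.037 -0.07 0 -6 0.002" --pt "0.054 -0.103 0 -9 0.002" --pt "0.072 -0.136 0 -12 0.002" --pt "0.09 -0.17 0 -15 0.002" --pt "0.108 -0.204 0 -18 0.002" --pt "0.126 -0.238 0 -21 0.002" --pt "0.144 -0.272 0 -24 0.002" --pt "0.162 -0.306 0 -27 0.002" --pt "0.18 -0.34 0 -30 0.002" --pt "0.198 -0.374 0 -33 0.002" --pt "0.216 -0.408 0 -36 0.002" --pt "0.234 -0.442 0 -40 0.002" --pt "0.252 -0.476 0 -44 0.002" --pt "0.269 -0.508 0 -47 0.002" --pt "0.284 -0.536 0 -50 0.002" --pt "0.295 -0.557 0 -51.8 0.002" --pt "0.301 -0.568 0 -51.8 0.002" --pt "0.3042 -0.5733 0 -51.8 0.002"

```text
time: 47.1
position: [0.5383, 0.4167, 0.2474]
orientation: [[0.097, 0.995, -0.002], [0.995, -0.097, -0.0], [-0.001, -0.002, -1.0]]
contact_force: [-0.5, -1.2, -1.0]
opening: 0.0135
gripper_force: 87.8
```

```bash
python3 - <<'E'
from h import *
np.set_printoptions(suppress=True,precision=4)
b=read_camera("top");a=read_camera("side");cv2.imwrite("pics/t10.png",b[:,:,::-1]);cv2.imwrite("pics/s10.png",a[:,:,::-1])
def ori(i,c):
    i=i.astype(float).max(2)[204:214,326:338];w=np.clip(165-i,0,None);w[w<8]=0
    w[:, -1]=0; w[0]=0
    y,x=np.mgrid[204:214,326:338];W=w[1:8,2:10];X=x[1:8,2:10];Y=y[1:8,2:10]
    q=np.array([atz("top",u,v,.145)[:2] for u,v in zip(X.ravel(),Y.ravel())]);ww=W.ravel()
    m=(q*ww[:,None]).sum(0)/ww.sum();C=(q-m).T@((q-m)*ww[:,None])/ww.sum();e,v=np.linalg.eigh(C)
    print(c,m,np.sqrt(e),np.degrees(np.arctan2(v[1,1],v[0,1]))%180)
ori(cv2.imread("pics/top0.png")[:,:,::-1],"before");ori(b,"after")
print(b.max(2)[203:215,324:340])
s=sense();p=s["position"];print(p,s["orientation"][:,1],s["contact_force"],s["opening"])
E
```

```text
before [ 0.5904 -0.2321] [0.0038 0.005 ] 99.62824707502288
after [ 0.59   -0.2319] [0.0034 0.0052] 41.44915623049212
[[168 152 129 161 182 185 187 188 188 186 169 173 179 158 127 118]
 [153 118 149 183 187 187 188 189 188 185 181 183 186 183 151 122]
 [132 125 166 186 186 186 188 163 157 178 184 184 186 184 171 135]
 [117 137 174 187 186 186 163 109 112 159 181 184 187 185 183 149]
 [113 155 184 186 180 155 129  98  75 111 165 184 187 188 186 162]
 [110 155 184 186 185 167 136 117  92  77 117 167 186 188 187 152]
 [106 155 184 185 186 183 158 126 110  82  78 118 172 188 187 166]
 [ 94 149 185 168 168 185 181 151 119 106 125 157 180 188 187 152]
 [ 88 118 165 182 170 174 184 186 147 130 166 182 185 186 187 138]
 [108  98 152 184 184 184 185 187 181 178 182 183 186 187 168 113]
 [134  80 114 163 183 183 184 188 187 184 167 132 121 170 140  91]
 [157 114  77 111 163 185 185 187 186 186 184 182 161 134  99  82]]
[0.5394 0.4152 0.2478] [ 0.9951 -0.0984 -0.0006] [ 0.1457 -1.1667 -0.8873] 0.012838243974925563
```

The slot is now at about 41°, from 99.6°: a clockwise turn of about 58° as measured, so the lock is at its stop within noise. Putting the key back.

Request:
apply_moves --pt "0 0 0.02 0 0.002" --pt "0 0 0.045 0 0.002" --pt "0 0 0.07 0 0.002" --pt "0 0 0.095 0 0.002" --pt "0 0 0.11 0 0.002" --pt "0 0 0.12 0 0.002" --pt "0 0 0.128 0 0.002" --pt "0 0 0.134 0 0.002" --pt "0 0 0.138 0 0.002" --pt "0 0 0.141 0 0.002" --pt "0 0 0.144 0 0.002" --pt "0 0 0.146 0 0.002" --pt "0 0 0.146 0 0.002"

```text
time: 48.5
position: [0.5396, 0.4153, 0.1022]
orientation: [[0.098, 0.995, -0.0], [0.995, -0.098, 0.0], [-0.0, -0.0, -1.0]]
contact_force: [0.5, -0.2, 0.3]
opening: 0.0127
gripper_force: 87.8
```

In the slot with no contact. Lowering the rest of the way.

Request:
apply_moves --pt "0 0 0.003 0 0.002" --pt "0 0 0.006 0 0.002" --pt "0 0 0.009 0 0.002" --pt "0 0 0.012 0 0.002" --pt "0 0 0.015 0 0.002" --pt "0 0 0.017 0 0.002" --pt "0 0 0.019 0 0.002" --pt "0 0 0.0205 0 0.002" --pt "0 0 0.022 0 0.002" --pt "0 0 0.0235 0 0.002" --pt "0 0 0.0245 0 0.002" --pt "0 0 0.0245 0 0.002"

```text
time: 49.7
position: [0.5399, 0.4154, 0.0802]
orientation: [[0.098, 0.995, 0.0], [0.995, -0.098, 0.001], [0.001, 0.0, -1.0]]
contact_force: [-3.3, -1.9, 13.4]
opening: 0.0131
gripper_force: 90.2
```

Request:
apply_moves --pt "0 0 -0.002 0 0.014" --pt "0 0 -0.002 0 0.018" --pt "0 0 -0.002 0 0.025" --pt "0 0 -0.002 0 0.035" --pt "0 0 -0.002 0 0.045" --pt "0 0 -0.002 0 0.05" --pt "0 0 -0.02 0 0.05" --pt "0 0 -0.05 0 0.05" --pt "0 0 -0.09 0 0.05" --pt "0 0 -0.13 0 0.05" --pt "0 0 -0.17 0 0.05" --pt "-0.05 0 -0.18 0 0.05" --pt "-0.09 0 -0.18 0 0.05" --pt "-0.13 0 -0.18 0 0.05" --pt "-0.13 0 -0.18 0 0.05"

```text
time: 51.2
position: [0.5275, 0.2777, 0.2584]
orientation: [[0.108, 0.994, -0.0], [0.994, -0.108, -0.006], [-0.006, 0.0, -1.0]]
contact_force: [0.6, -1.5, 0.5]
opening: 0.0501
gripper_force: 0.0
```

```bash
python3 - <<'E'
from h import *
a=read_camera("side");b=read_camera("top")
cv2.imwrite("pics/g11.png",np.hstack([cv2.resize(a[120:370,140:340],(440,550),interpolation=cv2.INTER_CUBIC),cv2.resize(b[165:265,285:350],(357,550),interpolation=cv2.INTER_CUBIC)])[:,:,::-1])
E
```

```text
(no output)
```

View pics/g11.png

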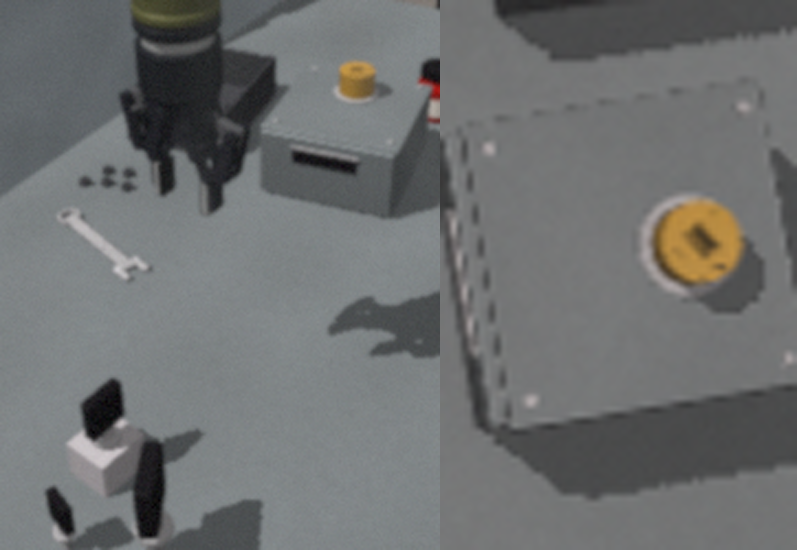

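The drawer front is flush at (325,160). The key is back in its stand at (103,420), and the slot at (703,240) is turned clockwise. The bystanders are untouched, so I hand in.

```bash
python3 -c "
from rig import *
print(finish_job())"
```

```text
the job is handed in; nothing more can be done
None
```

The job is handed in, with no verdict returned: both rolls present stand upright in the two back bays, the drawer is home, the lock is turned clockwise (about 58° measured, until torque rose at the stop), the key is back down in its stand, and the oil can and wrench were not touched.

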